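Start the hold-to-test switch of a test jig with its removable handle

ROBOT

A 7-joint arm with a two-finger parallel gripper is mounted at the origin on the work surface. World frame = base frame: x ahead of the robot, y to its left, z up, the work surface at z = 0. Lengths are in mm, angles in rad, forces in N, time in s.
With the tool pointing down it reaches from about 425 to 950 mm from the base axis. Payload 16.7 kg.
Tool frame: the origin (TCP) lies between the finger pads; the fingertips stand 17 mm ahead of it and the grasp point (between the pads) lies 2 mm behind it; z points along the fingers, y is the direction in which the jaws open and shut (so a half turn about z gives the same grasp; the last joint's range is limited). The gripper opens to 94 mm and grips with 3 to 60 N. Pads are 16 mm wide; open, the fingers measure 119 mm over their backs; the gripper's body (75 mm by 177 mm) begins 78 mm behind the grasp point.
Start: joints at [-1.438, 0.426, 0.074, 1.606, -0.034, 1.111, -0.067], TCP at [188.361, 648.148, 222.467] pointing down, gripper open.
Joint ranges: [-2.85, 2.85], [-0.5, 2.14], [-1.23, 1.37], [0.21, 2.46], [-1.02, 4.16], [0.16, 2.05], [-2.73, 2.73]. Speed limits (rad/s): [1.89, 1.89, 2.39, 2.39, 3.01, 3.01, 3.01].

INTERFACE

Orientations are given as a unit quaternion [w, x, y, z].
In Python, from workcell import r gives the robot as it stands.
- The arm moves only by the tool step_arm, never from a script. Its argument "targets" is a list of rows, each a list of 2 entries, a list of its own where there are three numbers: the shift along the tool's x, y, z in mm, then the turn about the tool's z in degrees. A call has 1 to 12 rows; each row is the pose to reach, as a shift and turn from the pose commanded when the call began, along the tool's axes at that moment; what a row does not reach only later rows make up. A row lasts 1/8 s, in which the tool goes at most 62.5 mm and 10.7 degrees, less where a joint would pass 70% of its speed; a pose out of reach is approached as far as the arm can. A call with a gripper value outside its range is refused whole. "gripper" is the opening, from 0 (shut) to 1 (fully open), set as the call begins (left out, the last holds). The fingers move at their own pace and stop on an object; "force" is the grip in N (left out, the last holds). Time passes only in rows, so rows that repeat a pose let the fingers close. It gives the time, the measured TCP pose, the force and the opening at its end, in the units of the state.
- r.sense(): the state, without advancing time (a new reading comes with each control period).
- r.read_camera(name): name is "side" or "top" or "wrist"; returns the picture (384x512x3 uint8, red, green, blue); there is no depth.
- r.calibration(name): a dict with "fx", "fy", "cx", "cy" (pixels), "k1" (the pictures are not rectified: a ray, as slopes to the right and down, at radius r is drawn at 1 + k1 r^2 times it, then the intrinsics apply), "cam_to_world" (4x4, takes a point from camera to world coordinates); the wrist camera has in their place "mount" (4x4, takes a point from camera to tool coordinates, whose origin is the TCP and whose axes are the flange's). Camera axes: x right, y down, z forward; pixel columns grow to the right and rows downward; lengths in mm; the calibration is good to about 2 mm. A picture is of the moment at which its call begins: read the wrist's pose just before it. calibration takes no time and is no camera call.
- r.close_job(): hands the job in, once; it reports no verdict.
The state is a dict: "time_s": time; "q": joint angles; "joint_velocities": joint speeds; "joint_torque": joint torques, N m; "tool_pos": TCP position; "eef_rot": TCP orientation; "ft_force": force on the tool from outside, world axes, zero at the start; "wrist_torque": the same for the moment, N m; "finger_gap": finger opening in mm.
Only numpy, scipy, OpenCV 4.12 (cv2) and the standard library are available. Lean on these libraries where they do the work, as an engineer would, in place of code of your own. Each camera call takes 0.05 s, during which the arm holds its last target.

TASK

Start the test on the jig and keep it running: take the loose blue-gripped handle, fit its square bore onto the square spindle of the bayonet switch with its two lugs in the notches, push it in against the spring, turn it a quarter turn clockwise (seen from above) to the stop, and finish while still gripping it there, because the switch springs back as soon as it is let go. Leave the red emergency stop, the module under test and everything else on the bench alone.

Things in the scene. Friction and masses are not known exactly. Their poses are not given: they have to be found in the camera images.
- handle_grip (a point): The removable switch handle: loose, standing upright on the bench, 70 mm high, about 160 g. Its blue grip bar is 58 mm long (x), 14 mm thick (y), from 27 to 70 mm above the underside; pinch its flat sides (along y). This point: on the axis, in the bar, 50 mm above the underside. x along the bar, z up. The handle is the same after a half turn about z.
- handle_bore (a point): Centre of the closed end of the handle's square bore, 22 mm above its underside. Below the bar the handle is a round aluminium skirt, 36 mm across, 27 mm high; the bore is 17 mm square, sides along the handle's x and y, open downward, mouth bevelled 1.5 mm.
- handle_foot (a point): Centre of the handle's underside. Two opposite bayonet lugs stand out from the skirt's bottom edge along x (in line with the bar): 8 mm wide, 5 mm high, reaching 25.5 mm from the axis.
- spindle_top (a point): Centre of the top face of the switch's brass square spindle: 16 mm square, top edge bevelled 2 mm over 3.5 mm. It stands in the middle of the collar; at rest its top is 100 mm above the bench, 40 mm above the jig's lid. z up, x and y square to its faces, at rest parallel to the jig's; it sinks and turns with the spindle.
- collar_mouth (a point): Centre of the mouth, in the top face of the steel bayonet collar fixed on the jig, 68 mm across, 22 mm high (top 82 mm above the bench). Round mouth 40 mm across in a top plate 8 mm thick, with two lug notches 13 mm wide reaching 28.5 mm from the axis, along the jig's x. Below the plate it is hollow: there the lugs can turn and the plate keeps them from springing out.
- spindle_push (a joint): How far the spindle is pushed down, m: 0 at rest, 0.014 at the bottom. The bore's end meets the spindle's top with the handle's underside 18 mm above the lid; the lugs are below the collar's plate from 0.009 on. Spring: 4 N at 0, 11 N at the bottom.
- spindle_turn (a joint): How far the spindle is turned clockwise seen from above, rad: 0 at rest (bar along the jig's x, green dot), 1.571 at the stop (bar along the jig's y, amber dot). Return spring 0.11 N m at 0, 0.24 N m at the stop. The square fit has about 0.065 rad of play either way, so the handle turns a little further than the spindle.
- jig: The test jig, fixed: a light grey box 240 x 340 mm (x, y), its aluminium lid 60 mm above the bench. Origin: centre of its underside; x from its front (socket strip) to its rear, y to its left, z up. Switch axis at x -30, y -100 mm; emergency stop at x -85, y +100; module nest in the left half; two pilot lamps (12 mm high) at x +85 and +60, y -130.
- estop (a joint): The red mushroom emergency stop (34 mm across) on the jig's lid: 0 out, 0.006 m pressed. Leave alone.
- module_test_mid (a point): Power module under test lying in the jig's nest, 56 x 100 x 30 mm (x, y, z), black case with a finned aluminium top and a green connector; this point is its centre. Leave alone.
- reel_mid (a point): Solder wire reel, grey with green flanges, 54 mm across, 48 mm high, standing on end; its centre. Leave alone.
- dust_cap_mid (a point): The switch's grey plastic dust cap, a disc 64 mm across with a low rib on top and a lugged neck below, 27 mm high, neck down; its centre. Leave alone.
- flux_jar: Small round jar with a red lid, 48 mm across, 55 mm high; origin at the centre of its underside. Leave alone.
- cleaner: White bottle with a blue cap, 56 mm across, 150 mm high; origin at the centre of its underside. Leave alone.
- screwdriver: Screwdriver with a green handle, 180 mm long, 26 mm thick, lying flat along its x axis; origin under its middle. Leave alone.
Mind the look-alikes: they are no part of the job. Of the things that look like the part that bears handle_grip, the middle-sized one is meant.

How it is judged (in metres and radians):
On the way, in this order (a step that is already met when the one before it is completed fails the run):
1. the handle is picked up clear of the bench (its grip point above 80 mm) (height (world z) of handle_grip above 0.08 m and contact force between the fingers and handle above 1 N), for 0.1 s.
2. the handle is on the spindle and pushed in by 8 mm or more, not yet turned (value of joint spindle_push above 0.008 m and value of joint spindle_turn below 0.5 rad and distance between handle_bore and spindle_top below 0.005 m), for 0.1 s.
At the end, for the whole second after the job is handed in: Bore end within 5 mm of the spindle's top, handle within 0.12 rad of upright, pushed in 7.5 mm or more, spindle at 1.36 rad or more (stop 1.571), bar along the jig's y axis within 0.3 rad, and the fingers still gripping the handle, through the last second (value of joint spindle_turn above 1.36 rad and value of joint spindle_push above 0.0075 m and distance between handle_bore and spindle_top below 0.005 m and angle between handle_grip's own z axis and vertical below 0.12 rad and angle between the x axis of handle_grip and the y axis of jig, either way round below 0.3 rad and contact force between the fingers and handle above 1 N); the arm keeps its last pose, push and grip.
It fails at once if the emergency-stop button is pressed (value of joint estop above 0.003 m).
It fails at once if the power module under test is shifted by more than 15 mm (distance of module_test_mid from where it was at the start of the episode above 0.015 m).
It fails at once if the solder reel or the dust cap is shifted by more than 25 mm (distance of any of reel_mid, dust_cap_mid from where it was at the start of the episode above 0.025 m).
It fails at once if the flux jar, the cleaner bottle or the screwdriver is shifted by more than 25 mm (distance of any of flux_jar, cleaner, screwdriver from where it was at the start of the episode above 0.025 m).
It also fails if it takes over 48 s, if anything falls off the work surface, if the arm or the gripper's body presses on something with over 40 N, if the wrist force passes 120 N, or if a joint passes its speed limit or range.

## Working session

There is one attempt and no reset: what is moved stays moved. The work goes in short steps, Python scripts to look and compute and a tool call to move; the robot and the scene stay as the last step left them, time stands still between calls to the robot, and variables do not carry over. Pictures are saved under pics/ and viewed, and the job is handed in when it is done.

Besides the shell and the picture viewer there is one more tool, called after "Call:" as name(argument=value, ...) on one line, values as JSON. step_arm: Moves the arm, as the interface text tells. Its arguments: {"type":"object","properties":{"targets":{"type":"array"},"gripper":{"type":"number"},"force":{"type":"number"}},"required":["targets"]}

```bash
ls; mkdir -p pics; python3 - <<'E'
from workcell import r
import cv2
s=r.sense()
for k in s: print(k,s[k])
for n in ("side","top","wrist"):
    im=r.read_camera(n); cv2.imwrite(f"pics/{n}0.png",im[:,:,::-1]); print(n,r.calibration(n))
E
```

```text
pics
time_s 0.0
q [-1.43750412  0.42673577  0.07385261  1.60658167 -0.03411004  1.11078224
 -0.06709753]
joint_velocities [ 0.00116449  0.00074227 -0.00095214  0.00132083  0.00064574 -0.00026974
  0.00053409]
joint_torque [ 5.49869656e-04 -9.35844612e+01  3.66659135e+00 -4.54196799e+01
 -4.88899439e-02  2.02386081e-02  1.08734430e-04]
tool_pos [188.2642551  647.79848945 221.78431507]
eef_rot [-4.60158340e-05  1.40942447e-01  9.90017595e-01 -6.22063024e-04]
ft_force [-0.20263406  0.21835351  0.68858202]
wrist_torque [-0.04292318  0.02031265 -0.01575745]
finger_gap 93.62156314784377
side {'fx': 453.53939812591386, 'fy': 453.53939812591386, 'cx': 257.5729006072139, 'cy': 194.3052209104883, 'k1': -0.006990171950422616, 'cam_to_world': array([[ 8.89416708e-01, -2.93329400e-01,  3.50564948e-01,
         8.10433922e+01],
       [-4.57096124e-01, -5.69035073e-01,  6.83565812e-01,
        -9.63153923e+02],
       [-1.02619818e-03, -7.68216733e-01, -6.40189033e-01,
         9.13742630e+02],
       [ 0.00000000e+00,  0.00000000e+00,  0.00000000e+00,
         1.00000000e+00]])}
top {'fx': 387.05
[... 265 characters left out ...]
.94555345e-02,
        -9.52306680e+01],
       [-1.67080920e-02, -1.53594415e-01, -9.87992710e-01,
         1.13746239e+03],
       [ 0.00000000e+00,  0.00000000e+00,  0.00000000e+00,
         1.00000000e+00]])}
wrist {'fx': 300.2979530427256, 'fy': 300.2979530427256, 'cx': 251.17985742276855, 'cy': 194.22270875365263, 'k1': 0.027938448341793477, 'mount': array([[ 1.26741041e-05, -9.58981558e-01, -2.83468466e-01,
         8.17995128e+01],
       [ 9.99999830e-01,  1.77535097e-04, -5.55895278e-04,
        -6.24075466e-01],
       [ 5.83418921e-04, -2.83468411e-01,  9.58981397e-01,
        -1.61228455e+02],
       [ 0.00000000e+00,  0.00000000e+00,  0.00000000e+00,
         1.00000000e+00]])}
```

View pics/top0.png

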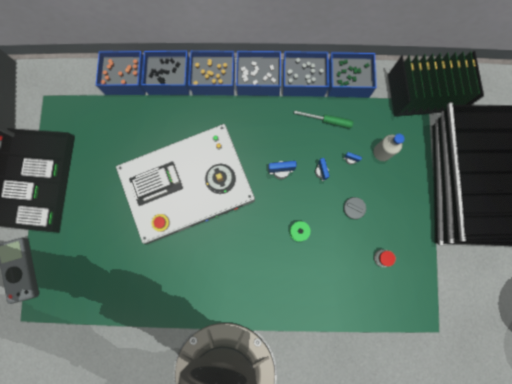

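View pics/side0.png

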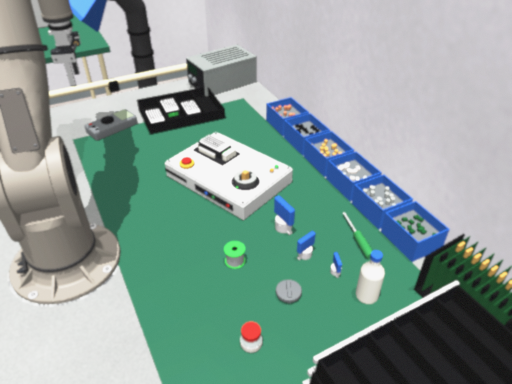

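View pics/wrist0.png

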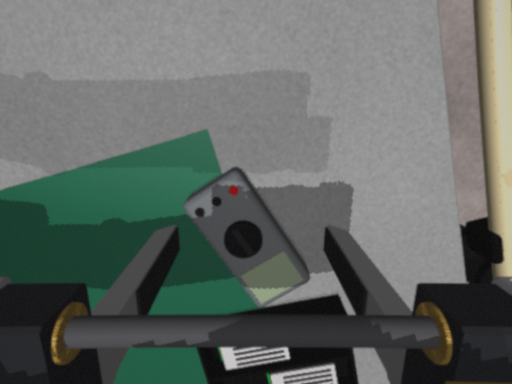

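Candidates for the handle in the top view are blue-gripped pieces at (282,168), the largest, (323,170), the middle one, and (352,158), the smallest. By the description it is the middle one; I'll check in a close crop and measure.

```bash
cat > h.py <<'E'
import numpy as np, cv2
from workcell import r
from scipy.spatial.transform import Rotation as R
def undist(px,c):
    x=(np.array(px,float)-[c['cx'],c['cy']])/[c['fx'],c['fy']]
    u=x.copy()
    for _ in range(20): u=x/(1+c['k1']*(u**2).sum(-1,keepdims=True))
    return u
def T(c,s=None):
    if 'cam_to_world' in c: return c['cam_to_world']
    return tool(s)@c['mount']
def tool(s):
    M=np.eye(4); q=s['eef_rot']; M[:3,:3]=R.from_quat([q[1],q[2],q[3],q[0]]).as_matrix(); M[:3,3]=s['tool_pos']; return M
def onplane(px,z,c,M):
    u=undist(np.atleast_2d(px),c); d=np.c_[u,np.ones(len(u))]@M[:3,:3].T
    o=M[:3,3]; return o+d*((z-o[2])/d[:,2])[:,None]
def proj(P,c,M):
    P=np.atleast_2d(np.array(P,float)); p=(P-M[:3,3])@M[:3,:3]; u=p[:,:2]/p[:,2:]
    u=u*(1+c['k1']*(u**2).sum(-1,keepdims=True)); return u*[c['fx'],c['fy']]+[c['cx'],c['cy']]
E
python3 - <<'E'
import cv2
a=cv2.imread('pics/top0.png')[130:215,110:375]
cv2.imwrite('pics/topc.png',cv2.resize(a,None,fx=3,fy=3,interpolation=cv2.INTER_CUBIC))
a=cv2.imread('pics/side0.png')[180:290,220:360]
cv2.imwrite('pics/sidec.png',cv2.resize(a,None,fx=5,fy=5,interpolation=cv2.INTER_CUBIC))
from h import *
c=r.calibration('top');M=T(c)
im=cv2.imread('pics/top0.png')
hsv=cv2.cvtColor(im,cv2.COLOR_BGR2HSV)
m=cv2.inRange(hsv,(105,150,80),(125,255,255)); m[:140]=0
n,l,st,ce=cv2.connectedComponentsWithStats(m)
for i in range(1,n):
    if st[i,4]>15:
        ys,xs=np.where(l==i); W=onplane(np.c_[xs,ys],70,c,M)[:,:2]
        rc=cv2.minAreaRect(W.astype(np.float32)); print(st[i],ce[i],rc)
        print(W.mean(0))
E
```

```text
[394 140  10   3  23] [398.39130435 140.7826087 ] ((660.5615844726562, -485.98773193359375), (5.921167850494385, 26.102750778198242), 1.2169660329818726)
[ 661.19417667 -485.49891565]
[346 153  15   8  64] [353.265625 156.28125 ] ((612.8256225585938, -354.2035217285156), (40.9835319519043, 13.007489204406738), 71.96675109863281)
[ 613.15536362 -354.43288134]
[320 158   9  21 107] [323.80373832 167.87850467] ((578.1010131835938, -270.4167785644531), (57.552894592285156, 15.457133293151855), 14.42540454864502)
[ 578.16715663 -270.45445034]
[269 161  27   9 186] [282.40860215 165.21505376] ((584.21044921875, -152.9007568359375), (20.892257690429688, 74.65866088867188), 4.825444221496582)
[ 583.87082683 -153.87478311]
```

View pics/topc.png

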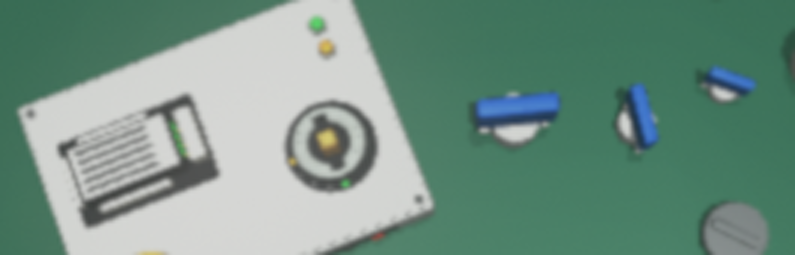

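View pics/sidec.png

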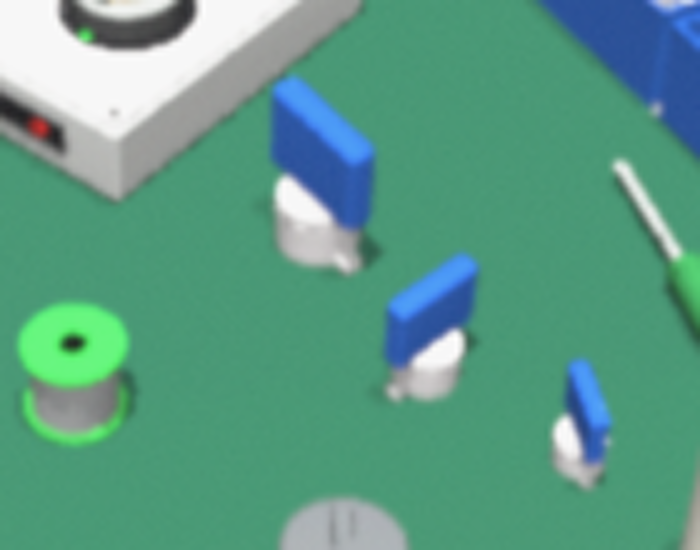

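The crop and measurement confirm the middle piece, at top-view (323,168). Its bar measures 57.5 mm, against 75 and 41 mm for the other two. Next I'll find the jig pose.

```bash
python3 - <<'E'
from h import *
c=r.calibration('top');M=T(c)
px=[(118,167),(222,128),(252,200),(146,240)]
W=onplane(px,60,c,M)[:,:2]; print(W.round(1)); 
for a,b in((3,0),(2,1)): d=W[b]-W[a]; print(np.degrees(np.arctan2(d[1],d[0])),np.linalg.norm(d))
for a,b in((2,3),(1,0)): d=W[b]-W[a]; print(np.degrees(np.arctan2(d[1],d[0]))-90,np.linalg.norm(d))
print(onplane([(219.5,177)],100,c,M))
E
```

```text
[[574.1 318.9]
 [693.9  21.3]
 [484.9 -69.9]
 [367.1 223.9]]
24.634310030995508 227.7219357320556
23.58123887719268 228.01181512724241
21.84661982635852 316.5716177216519
21.927876130183506 320.74527654892637
[[541.55096838  19.27239043 100.        ]]
```

Call:
step_arm(targets=[[[-470,-225,20],-30],[[-470,-225,20],-30],[[-470,-225,20],-30],[[-470,-225,20],-30],[[-470,-225,20],-30],[[-470,-225,20],-30],[[-470,-225,20],-30],[[-630,-772,20],-30],[[-630,-772,20],-30],[[-630,-772,20],-30],[[-630,-772,20],-30],[[-630,-772,20],-30]], gripper=0.5)

```text
time_s: 1.65
tool_pos: [545.1, 45.0, 204.2]
eef_rot: [0.0, -0.12, 0.993, 0.0]
ft_force: [0.1, 0.5, -0.4]
finger_gap: 47.1
```

```bash
python3 - <<'E'
from h import *
s=r.sense(); im=r.read_camera('wrist'); cv2.imwrite('pics/w1.png',im[:,:,::-1]); print(s['q'],s['tool_pos'],s['eef_rot'],s['joint_velocities'])
np.save('w1.npy',tool(s))
s=r.sense();print(s['tool_pos'],s['joint_velocities'])
t=tool(s); d=np.array([578,-270,205])-t[:3,3]; print(t[:3,:3].T@d, np.degrees(np.arctan2(t[1,0],t[0,0])))
E
```

```text
[-0.41513822  0.23804105  0.25254943  1.92584142 -0.07079584  0.98600946
  1.68139056] [545.12499608  44.97272757 204.17797402] [ 6.69933907e-05 -1.20158583e-01  9.92754707e-01  3.45774626e-05] [ 0.67758739 -0.01439428  0.27184094  0.04710287 -0.06903497 -0.01891849
  0.97365061]
[545.46830261  36.0161816  204.39883244] [-0.04642911  0.00053357 -0.01234163 -0.00629065  0.01677908  0.00556105
 -0.16766129]
[ 3.90016394e+01 -3.05259538e+02  2.50245821e-01] -166.65086843784877
```

View pics/w1.png

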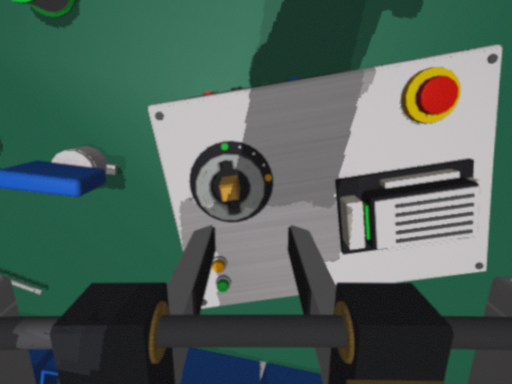

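```bash
python3 - <<'E'
from h import *
s=r.sense(); im=r.read_camera('wrist'); im=im[:,:,::-1].copy(); cv2.imwrite('pics/w2.png',im); print(s['tool_pos'],s['joint_velocities'])
np.save('w2.npy',tool(s))
cv2.imwrite('pics/w2c.png',cv2.resize(im[40:310,130:510],None,fx=2,fy=2,interpolation=cv2.INTER_CUBIC))
E
```

```text
[545.46830261  36.0161816  204.39883244] [-0.04642911  0.00053357 -0.01234163 -0.00629065  0.01677908  0.00556105
 -0.16766129]
```

View pics/w2c.png

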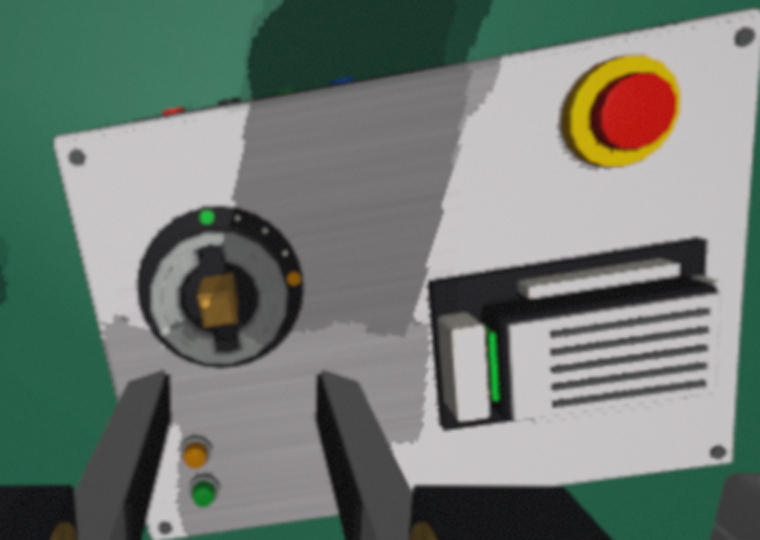

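```bash
python3 - <<'E'
from h import *
c=r.calibration('wrist');M=np.load('w2.npy')@c['mount']
f=lambda p:np.array(p)/2.+[130,40]
W=onplane(f([(77,157),(744,37),(717,452),(165,527)]),60,c,M)[:,:2]; print(W.round(1))
# screws: rect corners order: front-right(-y), front-left, rear-left, rear-right
yaws=[]
for a,b,o in((0,3,0),(1,2,0),(0,1,90),(3,2,90)):
    d=W[b]-W[a]; print(np.degrees(np.arctan2(d[1],d[0]))-o,np.linalg.norm(d))
ctr=W.mean(0)
d=np.array([W[1]-W[0],W[2]-W[3]]).mean(0); e=np.array([W[3]-W[0],W[2]-W[1]]).mean(0)
yaw=np.arctan2(d[1],d[0])-np.pi/2; 
Rz=np.array([[np.cos(yaw),-np.sin(yaw)],[np.sin(yaw),np.cos(yaw)]])
print('ctr',ctr,'yaw',np.degrees(yaw),'switch',ctr+Rz@[-30,-100])
n=onplane(f([(210,253),(228,340),(219,298)]),82,c,M)[:,:2]; print('notch',n,np.degrees(np.arctan2(*(n[1]-n[0])[::-1])))
print('spindle',onplane(f([(218,300)]),100,c,M))
E
```

```text
[[496.8 -60.9]
 [374.5 229.5]
 [573.4 313.2]
 [695.5  22.9]]
22.86879843947243 215.59686366750384
22.8200057478624 215.79977658822648
22.839264869655466 315.0971500750667
22.802343633832606 314.9135464530699
ctr [535.06268455 126.14619505] yaw 22.82080963171052 switch [546.196052    22.33844905]
notch [[523.91078677  13.36243924]
 [564.94632776  31.65946112]
 [544.73418782  22.48191067]] 24.031246902743515
spindle [[540.74905348  21.86812454 100.        ]]
```

Call:
step_arm(targets=[[[39,-305,20],-1],[[39,-305,20],-1],[[39,-305,20],-1],[[39,-305,20],-1],[[39,-305,20],-1],[[39,-305,20],-1],[[39,-305,20],-1],[[39,-305,20],-1]])

```text
time_s: 2.75
tool_pos: [580.4, -257.0, 184.1]
eef_rot: [0.0, -0.13, 0.992, 0.0]
ft_force: [0.8, 0.5, -0.5]
finger_gap: 46.6
```

```bash
python3 - <<'E'
from h import *
r.read_camera('wrist');r.read_camera('wrist')
s=r.sense(); im=r.read_camera('wrist'); im=im[:,:,::-1].copy(); cv2.imwrite('pics/w3.png',im); print(s['tool_pos'],s['joint_velocities'],s['q'])
np.save('w3.npy',tool(s))
c=r.calibration('wrist');M=tool(s)@c['mount']
p=proj([(578,-270,70)],c,M); print(p)
hsv=cv2.cvtColor(im,cv2.COLOR_BGR2HSV)
m=cv2.inRange(hsv,(105,140,50),(125,255,255))
n,l,st,ce=cv2.connectedComponentsWithStats(m)
for i in range(1,n):
    if st[i,4]>100: print(st[i],ce[i])
cv2.imwrite('pics/w3c.png',cv2.resize(im[60:320,120:420],None,fx=2.5,fy=2.3,interpolation=cv2.INTER_CUBIC))
E
```

```text
[ 580.48766873 -257.17804918  184.314099  ] [ 0.00184848  0.00088038  0.00406391 -0.00294032 -0.00095967 -0.00069458
  0.00228717] [ 0.03474928  0.41341211  0.36940444  1.75426967 -0.17312363  1.00570816
  2.29970326]
[[240.08997495 189.36510405]]
[230 156  15  63 830] [237.2       187.4253012]
[125 181  47  34 773] [148.10349288 197.47218629]
[ 311  201   93   43 2626] [355.63175933 222.71515613]
[ 181  347  141   37 4047] [243.73091179 368.01877934]
[ 46 357  14  27 241] [ 51.95020747 372.73029046]
```

View pics/w3c.png

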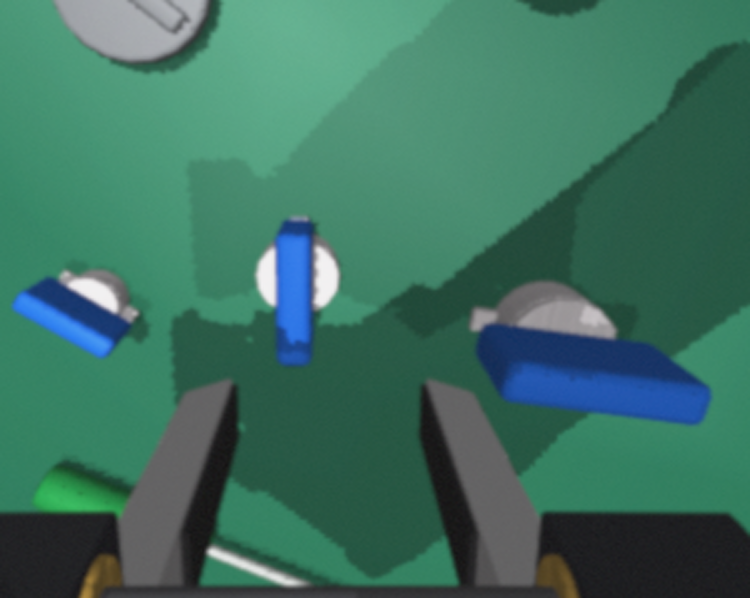

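```bash
python3 - <<'E'
from h import *
c=r.calibration('wrist');t=np.load('w3.npy');M=t@c['mount']
f=lambda p:np.array(p)/[2.5,2.3]+[120,60]
im=cv2.imread('pics/w3.png')
print(im[150:225,237].tolist()[::1][0:20]); print(im[205:225,237].tolist())
W=onplane(f([(295,234),(294.5,362)]),70,c,M);print(W,np.linalg.norm(W[1]-W[0]),np.degrees(np.arctan2(*(W[1]-W[0])[1::-1])))
p=W.mean(0);p[2]=48
# skirt shoulder z=27, centre ; lugs
print('skirt',onplane(f([(297,276)]),27,c,M))
print('tool yaw',np.degrees(np.arctan2(t[1,0],t[0,0])))
print(p, t[:3,:3].T@(p-t[:3,3]))
E
```

```text
[[109, 138, 70], [110, 138, 72], [110, 137, 72], [120, 137, 88], [145, 140, 110], [156, 128, 110], [132, 86, 66], [121, 62, 29], [121, 61, 25], [124, 63, 28], [129, 65, 29], [150, 74, 31], [189, 92, 36], [218, 108, 41], [227, 116, 48], [232, 122, 52], [234, 125, 53], [234, 125, 54], [234, 125, 55], [234, 125, 54]]
[[230, 118, 47], [228, 117, 46], [223, 112, 44], [208, 102, 40], [181, 89, 35], [153, 76, 31], [144, 71, 27], [156, 77, 33], [171, 85, 36], [177, 87, 37], [177, 87, 35], [173, 85, 35], [160, 83, 34], [131, 75, 32], [86, 79, 35], [68, 86, 38], [71, 91, 42], [69, 90, 39], [70, 89, 39], [69, 90, 40]]
[[ 552.75141417 -278.43201996   70.        ]
 [ 606.16574849 -265.13061404   70.        ]] 55.04560391482076 13.983554441945017
skirt [[ 580.07402575 -272.52289229   27.        ]]
tool yaw -165.09896259301482
[ 579.45858133 -271.781317     48.        ] [  4.79798063 -13.88553727 136.3085444 ]
```

Call:
step_arm(targets=[[[5,-14,0],1],[[5,-14,40],1],[[5,-14,90],1],[[5,-14,120],1],[[5,-14,136],1],[[5,-14,136],1],[[5,-14,136],1]])

```text
time_s: 3.78
tool_pos: [579.6, -274.0, 49.4]
eef_rot: [0.001, -0.12, 0.993, -0.0]
ft_force: [-0.6, 0.0, -0.4]
finger_gap: 47.0
```

Call:
step_arm(targets=[[[0,0,0],0],[[0,0,0],0],[[0,0,0],0],[[0,0,0],0],[[0,0,0],0],[[0,0,0],0]], gripper=0, force=60)

```text
time_s: 4.53
tool_pos: [579.0, -273.2, 48.2]
eef_rot: [0.0, -0.12, 0.993, 0.0]
ft_force: [0.0, 2.3, 4.1]
finger_gap: 13.3
```

Call:
step_arm(targets=[[[0,0,-20],0],[[0,0,-60],0],[[0,0,-110],0],[[0,0,-142],0],[[0,0,-142],0],[[0,0,-142],0]])

```text
time_s: 5.28
tool_pos: [578.5, -273.2, 190.0]
eef_rot: [-0.0, -0.12, 0.993, 0.0]
ft_force: [-0.3, -0.4, -2.1]
finger_gap: 13.8
```

```bash
python3 - <<'E'
from h import *
r.read_camera('wrist')
s=r.sense(); im=r.read_camera('wrist'); im=im[:,:,::-1].copy(); cv2.imwrite('pics/w4.png',im); print(s['tool_pos'],s['joint_velocities'],s['ft_force'],s['finger_gap'])
np.save('w4.npy',tool(s)); t=tool(s)
print('yaw',np.degrees(np.arctan2(t[1,0],t[0,0])), t[:3,:3].T@(np.array([546.2,22.3,190])-t[:3,3]))
cv2.imwrite('pics/w4c.png',cv2.resize(im[130:384,150:350],None,fx=3,fy=2.3,interpolation=cv2.INTER_CUBIC))
E
```

```text
[ 578.30035628 -273.08889284  189.45738335] [ 3.57891572e-03  1.18314677e-02 -9.49108122e-04  8.64239552e-04
  1.52759555e-03 -9.56577316e-05  1.94056279e-03] [-0.28752358  0.9580973  -2.50017198] 13.697004534854367
yaw -166.20593512857596 [-39.25521954 294.52368757  -0.38796529]
```

View pics/w4c.png

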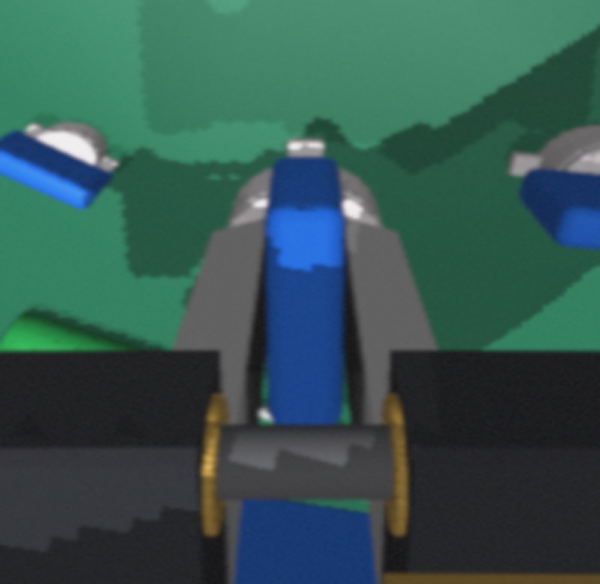

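```bash
python3 - <<'E'
from h import *
c=r.calibration('wrist');M=c['mount']
f=lambda p:np.array(p)/[3,2.3]+[150,130]
print('bar edge',onplane(f([(306,208)]),-22,c,M)); print('bar sides',onplane(f([(268,250),(344,250)]),-22,c,M))
print('bar bottom front edge', onplane(f([(306,158)]),21,c,M))
print('lug',onplane(f([(306,143),(289,148),(323,148)]),43,c,M),onplane(f([(306,141)]),48,c,M))
E
```

```text
bar edge [[ 27.57050762  -0.68189341 -22.        ]]
bar sides [[ 17.70150734  -7.07332998 -22.        ]
 [ 17.70747719   5.72403741 -22.        ]]
bar bottom front edge [[25.47325176 -0.60738513 21.        ]]
lug [[23.45539278 -0.56856257 43.        ]
 [21.85002096 -4.58604801 43.        ]
 [21.85232349  3.45126344 43.        ]] [[22.67207438 -0.55948556 48.        ]]
```

Call:
step_arm(targets=[[[-38,294,0],-9],[[-38,294,0],-9],[[-38,294,0],-9],[[-38,294,0],-9],[[-38,294,0],-9],[[-38,294,0],-9],[[-38,294,10],-9],[[-38,294,15],-9],[[-38,294,15],-9],[[-38,294,15],-9]])

```text
time_s: 6.62
tool_pos: [545.8, 20.6, 175.1]
eef_rot: [-0.0, -0.197, 0.98, -0.0]
ft_force: [0.1, -0.5, -1.4]
finger_gap: 13.9
```

```bash
python3 - <<'E'
from h import *
r.read_camera('wrist')
s=r.sense(); im=r.read_camera('wrist'); im=im[:,:,::-1].copy(); cv2.imwrite('pics/w5.png',im); print(s['q'],s['tool_pos'],s['joint_velocities'],s['ft_force'],s['finger_gap'])
np.save('w5.npy',tool(s)); t=tool(s)
print('yaw',np.degrees(np.arctan2(t[1,0],t[0,0])))
cv2.imwrite('pics/w5c.png',cv2.resize(im[130:330,150:350],None,fx=3,fy=3,interpolation=cv2.INTER_CUBIC))
sd=r.read_camera('side');cv2.imwrite('pics/s5.png',sd[:,:,::-1])
cv2.imwrite('pics/s5c.png',cv2.resize(sd[100:230,170:310,::-1],None,fx=4,fy=4,interpolation=cv2.INTER_CUBIC))
E
```

```text
[-0.36453165  0.27028647  0.24734921  1.95588033 -0.0818212   0.92475391
  1.89145734] [545.83732969  20.79828693 175.23336474] [-0.00418589 -0.00366038 -0.00117126 -0.00178828  0.00124639 -0.00010788
 -0.00031044] [ 0.7523679   0.7398539  -3.15306833] 13.716036683023203
yaw -157.2444142961773
```

View pics/w5c.png

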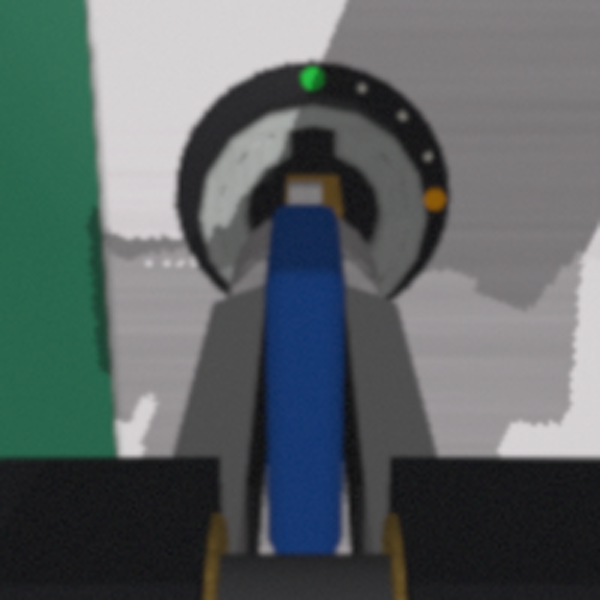

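View pics/s5c.png

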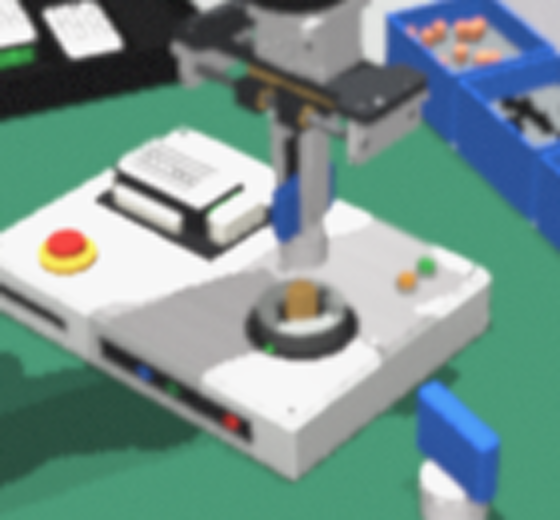

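```bash
python3 - <<'E'
from h import *
c=r.calibration('wrist');t=np.load('w5.npy');M=t@c['mount']; ti=np.linalg.inv(t)
f=lambda p:np.array(p)/3.+[150,130]
def tl(p,z): W=onplane(f(p),z,c,M); return (np.c_[W,np.ones(len(W))]@ti.T)[:,:3].round(1),W.round(1)
print('mouth L/R, notch end',*tl([(248,198),(378,198),(312,128),(290,140),(334,140)],82))
print('grey ring L R front',*tl([(200,198),(422,198),(312,105)],82))
print('spindle top edge L,R(322/340)',*tl([(286,182),(322,182),(340,180),(312,175)],100))
print('handle bar edge', tl([(306,268)],t[2,3]+22),tl([(270,290),(343,290)],t[2,3]+22))
# predicted pixels with nominal switch
P=[(546.2,22.3)]
yaw=np.radians(22.8); x=np.array([np.cos(yaw),np.sin(yaw)]);y=np.array([-x[1],x[0]])
S=np.array([546.2,22.3])
for nm,a,b,z in(('notchend',-28.5,0,82),('mouthL',0,-20,82),('mouthR',0,20,82),('collar L',0,-34,82),('collarR',0,34,82),('collarF',-34,0,82),('spF-',-6,-6,100),('spF+',-6,6,100),('ring60',-44,0,60)):
    w=S+a*x+b*y; print(nm,((proj([(*w,z)],c,M)-[150,130])*3).round(0))
E
```

```text
mouth L/R, notch end [[  5.7 -17.6  93.2]
 [  5.7  20.7  93.2]
 [ 26.8   1.2  93.2]
 [ 23.2  -5.2  93.2]
 [ 23.2   7.6  93.2]] [[547.4   2.3  82. ]
 [532.6  37.7  82. ]
 [520.7  11.5  82. ]
 [526.5   7.   82. ]
 [521.5  18.8  82. ]]
grey ring L R front [[  5.7 -31.8  93.2]
 [  5.7  33.7  93.2]
 [ 33.5   1.2  93.2]] [[552.9 -10.7  82. ]
 [527.6  49.6  82. ]
 [514.5   8.9  82. ]]
spindle top edge L,R(322/340) [[15.7 -6.  75.2]
 [15.7  3.8 75.2]
 [16.2  8.7 75.2]
 [17.6  1.1 75.2]] [[533.7   9.2 100. ]
 [529.9  18.2 100. ]
 [527.5  22.5 100. ]
 [529.2  14.9 100. ]]
handle bar edge (array([[ 28.3,  -0.7, -22. ]]), array([[520. ,   9.2, 197.2]])) (array([[ 24.4,  -6.7, -22. ],
       [ 24.4,   5.4, -22. ]]), array([[525.9,   5.1, 197.2],
       [521.2,  16.3, 197.2]]))
notchend [[312. 125.]]
mouthL [[245. 219.]]
mouthR [[379. 219.]]
collar L [[198. 219.]]
collarR [[427. 219.]]
collarF [[312. 106.]]
spF- [[291. 219.]]
spF+ [[334. 219.]]
ring60 [[312.  60.]]
```

Call:
step_arm(targets=[[[0.5,1.7,5],0],[[0.5,1.7,10],0],[[0.5,1.7,18],0],[[0.5,1.7,24],0],[[0.5,1.7,29],0],[[0.5,1.7,33],0],[[0.5,1.7,36],0],[[0.5,1.7,38],0],[[0.5,1.7,38],0]])

```text
time_s: 7.9
tool_pos: [544.5, 22.6, 137.0]
eef_rot: [-0.0, -0.198, 0.98, -0.0]
ft_force: [-0.5, -1.1, -2.2]
finger_gap: 13.5
```

```bash
python3 - <<'E'
from h import *
s=r.sense(); print(s['tool_pos'],s['ft_force'],s['wrist_torque'])
im=r.read_camera('wrist')[:,:,::-1]
cv2.imwrite('pics/w6c.png',cv2.resize(im[130:330,150:350],None,fx=3,fy=3,interpolation=cv2.INTER_CUBIC))
sd=r.read_camera('side')
cv2.imwrite('pics/s6c.png',cv2.resize(sd[100:230,170:310,::-1],None,fx=4,fy=4,interpolation=cv2.INTER_CUBIC))
E
```

```text
[544.51192876  22.60593841 137.04754641] [-0.52518944 -1.06023114 -2.24800649] [-0.00833339  0.15162631 -0.00100738]
```

View pics/w6c.png

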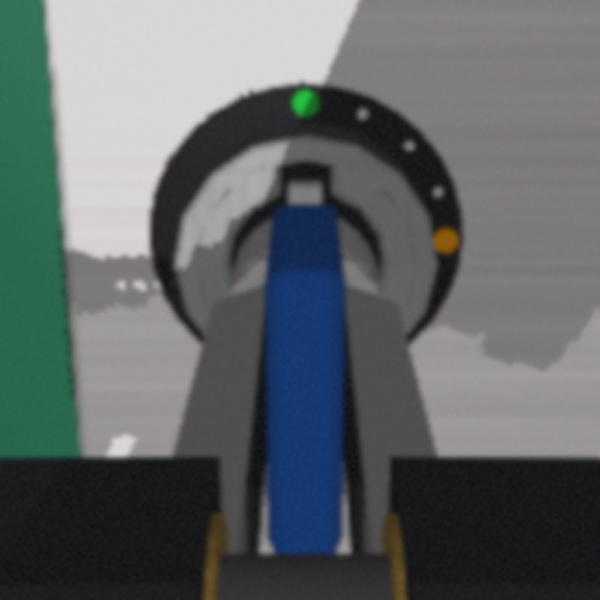

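View pics/s6c.png

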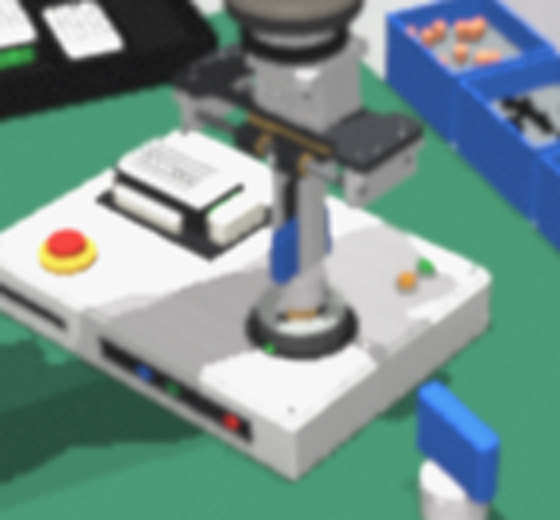

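Call:
step_arm(targets=[[[0,0,3],0],[[0,0,6],0],[[0,0,9],0],[[0,0,12],0],[[0,0,15],0],[[0,0,17],0],[[0,0,17],0]])

```text
time_s: 8.88
tool_pos: [544.7, 22.6, 120.2]
eef_rot: [0.0, -0.198, 0.98, -0.0]
ft_force: [-2.3, -0.4, 4.6]
finger_gap: 13.9
```

Call:
step_arm(targets=[[[0,0,2],0],[[0,0,4],0],[[0,0,6],0],[[0,0,7],0],[[0,0,7],0],[[0,0,7],0]])

```text
time_s: 9.62
tool_pos: [544.7, 22.6, 113.4]
eef_rot: [0.0, -0.198, 0.98, -0.0]
ft_force: [-2.5, -0.8, 7.7]
finger_gap: 13.2
```

Call:
step_arm(targets=[[[0,0.1,0.5],5],[[0,0.2,0.5],10],[[0,0.4,0.5],17],[[-0.1,0.5,0.5],24],[[-0.2,0.7,0.5],32],[[-0.3,0.8,0.5],40],[[-0.4,0.9,0.5],47],[[-0.5,1.0,0.5],54],[[-0.6,1.1,0.5],60],[[-0.6,1.1,0.5],60]])

```text
time_s: 10.88
tool_pos: [544.6, 24.1, 112.8]
eef_rot: [-0.0, 0.32, 0.948, -0.0]
ft_force: [-3.7, 0.1, 8.3]
finger_gap: 13.8
```

```bash
python3 - <<'E'
from h import *
s=r.sense(); t=tool(s);print(s['tool_pos'],s['ft_force'],s['wrist_torque'],s['q'],np.degrees(np.arctan2(t[1,0],t[0,0])))
im=r.read_camera('wrist')[:,:,::-1]
cv2.imwrite('pics/w7c.png',cv2.resize(im[130:330,150:350],None,fx=3,fy=3,interpolation=cv2.INTER_CUBIC))
E
```

```text
[544.63475432  24.12757514 112.78921771] [-3.66849974  0.12566553  8.32761367] [-0.04040648  1.03491598  0.17699447] [-0.54487112  0.37550685  0.47010626  2.01964522 -0.23424785  0.79798452
  0.98209134] 142.72854599212914
```

View pics/w7c.png

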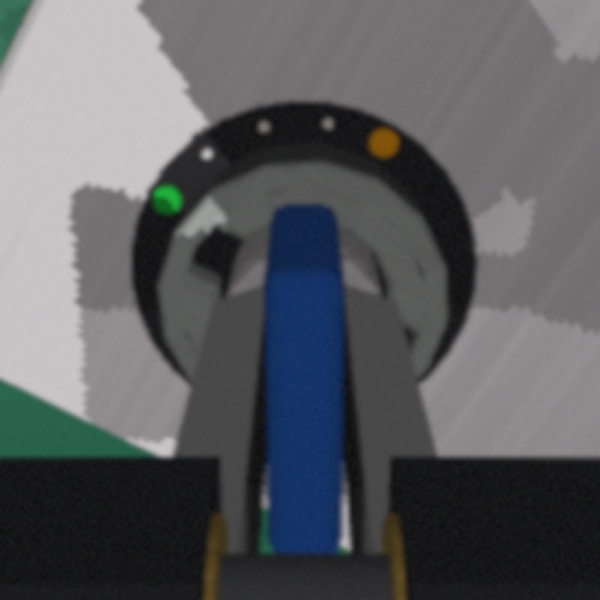

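Call:
step_arm(targets=[[[0,0.1,0],6],[[0.1,0.1,0],12],[[0.1,0.2,0],18],[[0.2,0.3,0],24],[[0.2,0.3,0],29],[[0.2,0.3,0],32],[[0.2,0.3,0],34],[[0.2,0.3,0],34]])

```text
time_s: 11.92
tool_pos: [545.1, 24.6, 113.0]
eef_rot: [0.0, 0.582, 0.813, 0.0]
ft_force: [-2.7, 0.6, 7.3]
finger_gap: 13.6
```

```bash
python3 - <<'E'
from h import *
s=r.sense(); t=tool(s);print(s['tool_pos'],s['ft_force'],s['wrist_torque'],np.degrees(np.arctan2(t[1,0],t[0,0])),s['finger_gap'])
im=r.read_camera('wrist')[:,:,::-1]
cv2.imwrite('pics/w8c.png',cv2.resize(im[130:330,150:350],None,fx=3,fy=3,interpolation=cv2.INTER_CUBIC))
sd=r.read_camera('side')
cv2.imwrite('pics/s8c.png',cv2.resize(sd[100:230,170:310,::-1],None,fx=4,fy=4,interpolation=cv2.INTER_CUBIC))
E
```

```text
[545.13004836  24.55233301 112.95282307] [-2.66836623  0.55179034  7.28035713] [0.11081098 0.5387746  0.2217101 ] 108.79713486578511 13.626660002479518
```

View pics/w8c.png

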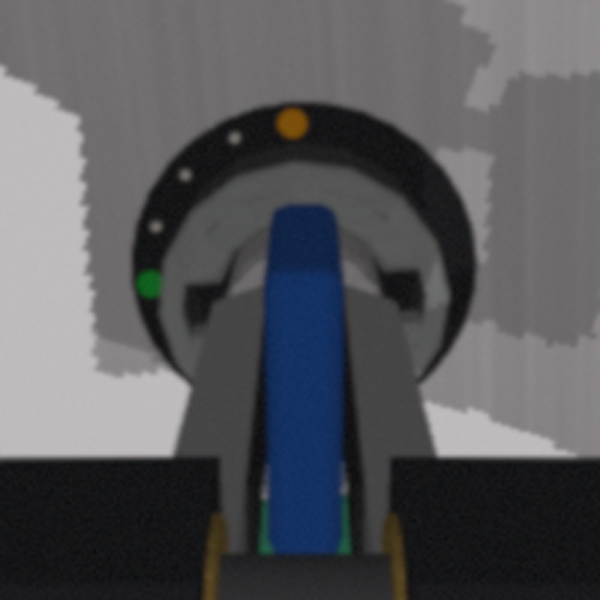

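View pics/s8c.png

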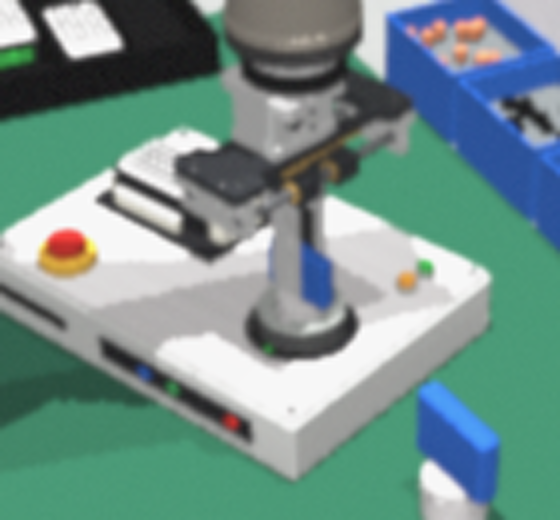

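Call:
step_arm(targets=[[[0,0,0.3],1],[[0,0,0.3],1],[[0,0,0.3],1],[[0,0,0.3],1],[[0,0,0.3],1],[[0,0,0.3],1]])

```text
time_s: 12.78
tool_pos: [545.1, 24.6, 112.7]
eef_rot: [0.0, 0.589, 0.808, 0.0]
ft_force: [-2.3, 0.7, 8.3]
finger_gap: 13.6
```

```bash
python3 - <<'E'
from h import *
s=r.sense(); t=tool(s);print(s['tool_pos'],s['ft_force'],s['wrist_torque'],np.degrees(np.arctan2(t[1,0],t[0,0])),s['finger_gap'],s['time_s'])
print(r.close_job())
E
```

```text
[545.11903934  24.5718485  112.67378696] [-2.34093475  0.68108188  8.31313546] [0.19464447 0.70861875 0.24895135] 107.82568310627515 13.559023044409958 12.775
the job is handed in; nothing more can be done
None
```

I fitted the middle-sized blue-gripped handle on the switch, pushed it in, turned it clockwise to the stop, and handed the job in at 12.8 s with the gripper still holding it. No verdict is reported.

- **Choice of handle:** its bar measured 57.5 mm, against 75 mm and 41 mm for the two look-alikes.
- **Push:** by tool height it is in about 13 mm, where 7.5 mm is needed. The wrist reads about 8.3 N upward, or roughly 10 N with the handle's weight added back, which fits the spring at that depth.
- **Turn:** the tool has turned 95° from the notch direction. The bar is within about 5° of the jig's y axis, where 17° is allowed. The twist is 0.25 N m, which matches the return spring at the stop.
- **Grip:** the finger opening is 13.6 mm on the 14 mm bar, with the grip set to 60 N.
- **Surroundings:** the last pictures show the bar lined up with the amber dot and nothing near the jig disturbed. I didn't take a final top-view picture of the rest of the bench.

**Disagreements:** the wrist camera placed the bar about 0.6 mm off-centre between the fingers and 1–2 mm off along its length, within its calibration error. I allowed for both. A small sideways force of 2–4 N remained during insertion and turning.

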